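# Hook the clean canister off its drying peg and set it on the spring scale

### The job

With the two-pronged lifting hook from its stand, lift the clean steel canister by its arched handle off the drying peg and set it down gently, upright, in the middle of the spring scale's pan; neither the gripper nor the arm may touch the canister. Then unhook it and put the lifting hook back on its stand the way it sat, handle up, and let go. Leave the bottles, the tub and the mortar where they are.

Things in the scene. Friction and masses are not known exactly. Their poses are not given: they have to be found in the camera images.
- lifter: Lifting hook, upright, 130 mm tall, 250 g. Origin: centre of the underside of its steel cross plate, 32 (x) x 118 (y) x 6 mm. On the plate, centred, a black square upright handle 22 x 22 mm, z 6 to 61 mm: grip it there. Below the plate hang two equal J-shaped prongs of 8 mm round steel at y = +18 and -18 mm, their hooks pointing to +x and open upward.
- hook_seat (a point): Midway between the two prongs of the lifting hook, on the centre line of their level lowest part: 14 mm forward (x) and 65 mm below (z) the hook's origin. That part is level from x = 10 to 18 mm; behind it the prongs rise vertically at x = 0 up to the plate. A carried 8 mm bar has its centre 8 mm above this point.
- hook_tips (a point): Midway between the two upturned prong tips, end of their centre lines: x = 30, z = -54 mm from the lifting hook's origin. The tips are round (radius 4 mm): highest point z = -50, foremost x = 34 mm.
- stand: Fixed white stand of the lifting hook. Origin: on the table, centre. Two posts, each 44 (x) x 22 (y) mm, centred at y = +46 and -46 mm, flat tops 85 mm above the table; the ends of the hook's cross plate rest on them, the prongs hang between them, pointing to the stand's +x.
- stand_seat (a point): Point midway between the stand's two post tops, 85 mm above the table: the lifting hook's origin sits here, its x axis along the stand's x axis.
- canister: Closed round steel canister, 82 mm across, 75 mm tall to its flat lid, with a fixed square arch of 8 mm round bar as handle. Origin: centre of its underside, z up. The arch's uprights stand at y = +35 and -35 mm. Weight unknown, about 250 to 600 g. At the start it hangs by its bar on the rack's peg, underside about 30 mm above the table.
- bar (a point): Middle of the canister's handle bar, on its centre line, 117 mm above the canister's underside. The bar is 8 mm round, level along the canister's y axis; 38 mm are free between lid and bar.
- rack: Fixed steel drying rack with one peg. Origin: on the table below the peg's seat. Base plate 10 mm thick, x = -60 to 90, y +-55 mm; an upright bar, 20 mm wide, 170 mm tall, at x = 72 to 86 mm carries the peg, an 8 mm round rod at y = 0 that points to the rack's -x.
- peg_seat (a point): Where the canister's bar rests on the peg: the peg's centre line, 139 mm above the table. The peg is level 10 mm either side, rises behind to the upright bar, and in front turns up to an end 24 mm towards the rack's -x, top 155 mm above the table: the canister must rise 13 to 28 mm (higher, its lid strikes the peg from below), then leave level towards the rack's -x.
- dial_scale: White spring scale, fixed, housing 140 x 140 x 42 mm. Origin: on the table, centre. Above it a flat round steel pan, 130 mm across, centred, its top 78 mm above the table when empty. The pan sinks straight down under load on its spring, about 4 mm for each newton, at most 30 mm.
- bottle_tall: Bystander: green capped bottle, 60 mm across, 105 mm tall; origin at the centre of its underside. Leave it.
- bottle_short: Bystander: green capped bottle, 52 mm across, 75 mm tall; origin at the centre of its underside. Leave it.
- mortar: Bystander: white ceramic mortar bowl, 100 mm across, 55 mm tall; origin at the centre of its underside. Leave it.
- tub: Bystander: white plastic tub with lid, 66 mm across, 70 mm tall; origin at the centre of its underside. Leave it.
There are look-alikes about, which are no part of the job. Leave any green, orange or turquoise look-alike of the dial_scale alone.

How it is judged (in metres and radians):
On the way, in this order (a step that is already met when the one before it is completed fails the run):
1. the canister hangs on the lifting hook alone, clear of the drying peg (contact force between lifter and canister above 1 N and contact force between canister and rack below 0.1 N and horizontal distance between canister and rack above 0.05 m and height (world z) of canister above 0.04 m), for 0.2 s.
2. the canister stands on the scale's pan, unhooked: the lifting hook no longer touches it (horizontal distance between canister and dial_scale below 0.03 m and angle between canister's own z axis and vertical below 0.12 rad and contact force between canister and dial_scale above 1 N and contact force between lifter and canister below 0.1 N), for 0.3 s.
At the end, for the whole second after the job is handed in: Canister upright (0.12 rad) and still on the pan, within 30 mm of its centre, free of the hook; lifting hook level (0.1 rad) and still on its stand, within 18 mm (20 mm with height) of the seat and 0.25 rad of the stand's direction, prongs to the stand's +x, released (all of step 2 and linear speed of each of canister, lifter below 0.02 m/s and horizontal distance between lifter and stand_seat below 0.018 m and distance between lifter and stand_seat below 0.02 m and angle between lifter's own z axis and vertical below 0.1 rad and angle between the x axis of lifter and the x axis of stand, either way round below 0.25 rad and contact force between lifter and stand above 1 N and x of hook_tips in the frame of stand above 0.01 m); the robot touches nothing.
It fails at once if the gripper or the arm touches the canister (contact force between any of the fingers, the arm and canister above 0.5 N).
It fails at once if the canister is dropped or pressed hard onto the scale (more than 20 N) (contact force between canister and dial_scale above 20 N).
It fails at once if the canister falls from the peg or the hook (its underside below 15 mm, or tipped over) (height (world z) of canister below 0.015 m or angle between canister's own z axis and vertical above 0.8 rad).
It fails at once if a bottle, the tub or the mortar is moved by more than 30 mm (distance of any of bottle_tall, bottle_short, mortar, tub from where it was at the start of the episode above 0.03 m).
It also fails if it takes over 72 s, if anything falls off the work surface, if the arm or the gripper's body presses on something with over 40 N, if the wrist force passes 120 N, or if a joint passes its speed limit or range.

### The arm

A 6-joint arm with a two-finger parallel gripper is mounted at the origin on the work surface. World frame = base frame: x ahead of the robot, y to its left, z up, the work surface at z = 0. Lengths are in mm, angles in rad, forces in N, time in s.
With the tool pointing down it reaches from about 350 to 775 mm from the base axis. Payload 7.3 kg.
Tool frame: the origin (TCP) lies at the centre of the arm's flange, where the gripper is bolted on; the fingertips stand 178 mm ahead of it and the grasp point (between the pads) lies 159 mm ahead of it; z points along the fingers, y is the line along which they close (so a half turn about z gives the same grasp; the last joint's range is limited). The gripper opens to 92 mm and grips with 3 to 60 N. Pads are 19 mm wide; open, the fingers measure 130 mm over their backs; the gripper's body (75 mm by 190 mm) begins 47 mm behind the grasp point.
Start: joints at [1.124, 0.342, 1.524, -0, 1.275, -0.146], TCP at [155.527, 501.437, 404.741] pointing down, gripper open.
Joint ranges: [-2.53, 2.53], [-0.77, 2.02], [0.04, 2.7], [-1, 4.14], [0.28, 2.66], [-3.11, 3.11]. Speed limits (rad/s): [2.57, 2.57, 3.14, 3.14, 3.14, 3.14].

### API

Orientations are given as [roll, pitch, yaw] about the fixed x, y, z axes, in that order (R = Rz(yaw) Ry(pitch) Rx(roll)).
In Python, from plant import * gives the robot as it stands. The module is installed in compiled form; this text tells all that it offers.
- The arm moves only by the shell command python3 -m inch 'ROWS'. ROWS is JSON, a list of rows, each a list of 5 numbers: the shift along the tool's x, y, z in m, then the turn about the tool's z in rad, then the opening, from 0 (shut) to 1 (fully open). In form: [[tx, ty, tz, spin, claw], ...]. A call has 1 to 8 rows; each row is the pose to reach, as a shift and turn from the pose commanded when the call began, along the tool's axes at that moment; what a row does not reach only later rows make up. A row lasts 1/12 s, in which the tool goes at most 41.7 mm and 7.16 degrees, less where a joint would pass 70% of its speed; a pose out of reach is approached as far as the arm can. A call with a gripper value outside its range is refused whole. The fingers move at their own pace and stop on an object; the grip force is fixed at half the most. Time passes only in rows, so rows that repeat a pose let the fingers close. It gives the time, the measured TCP pose, the force, the opening and the grip force at its end, in the units of the state.
- get_obs(): the state, without advancing time (a new reading comes with each control period).
- capture(name): name is "side" or "top" or "wrist"; returns a dict with "color" (480x640x3 uint8, red, green, blue), "intrinsics" (3x3 intrinsics, pixels), "pose" (4x4, takes a point from camera to world coordinates). Camera axes: x right, y down, z forward; pixel columns grow to the right and rows downward; lengths in mm; the calibration is good to about 2 mm. A picture is of the moment at which its call begins. There is no depth.
- close_job(): hands the job in; it is judged then, once.
Trained networks look in a picture, given as the dict that the camera call returned (one of the last four; its "shot" number tells which), for a name from the list of things; names that differ only in an ending like _2 or _b are one class to them, and where a whole thing is asked for, a point or a joint stands for the part that bears it (a point fixed in the world has none). Each returns a list of dicts, best first, with "conf" (0 to 1); they miss things now and then, are a little off and sometimes report something else, mostly with a low value. They report only what shows in the picture. A call takes as long as a camera call. They do not tell look-alikes from the thing itself.
- look_for(picture, target): "rect" ([centre column, centre row, width, height] in pixels, round what is visible of it).
- trace(picture, target): "pixels" (480x640 bool, what is visible of it) and "rect" ([centre column, centre row, width, height] in pixels, round what is visible of it).
- tip_of(picture, target): "centre" ([column, row] in pixels: a listed point, or the origin of a listed thing).
The state is a dict: "time": time; "joint_positions": joint angles; "dq": joint speeds; "tau": joint torques, N m; "tool_pos": TCP position; "tcp_rot": TCP orientation; "contact_force": force on the tool from outside, world axes, zero at the start; "moment": the same for the moment, N m; "grip_width": finger opening in mm; "finger_force": force on a finger pad.
Only numpy, scipy, OpenCV 4.12 (cv2) and the standard library are available. Lean on these libraries where they do the work, as an engineer would, in place of code of your own. Each camera call takes 0.05 s, during which the arm holds its last target. There are 200 camera calls.

## Working session

There is one attempt and no reset: what is moved stays moved. The work goes in short steps, Python scripts to look and compute and a shell command to move; the robot and the scene stay as the last step left them, time stands still between calls to the robot, and variables do not carry over. Pictures are saved under pics/ and viewed, at most 15 in all, crops included, and the job is handed in when it is done.

```bash
mkdir -p pics
cat > h.py <<'E'
from plant import *
import numpy as np, cv2
from scipy.spatial.transform import Rotation as R
def ray(p,uv):
    K=np.array(p["intrinsics"]);T=np.array(p["pose"])
    d=T[:3,:3]@np.linalg.solve(K,[uv[0],uv[1],1.]);return T[:3,3],d/np.linalg.norm(d)
def tri(rs):
    A=0;b=0
    for o,d in rs:
        P=np.eye(3)-np.outer(d,d);A=A+P;b=b+P@o
    x=np.linalg.solve(A,b);return x,[round(float(np.linalg.norm((np.eye(3)-np.outer(d,d))@(x-o))),1) for o,d in rs]
def atz(r,z):
    o,d=r;return o+d*(z-o[2])/d[2]
def proj(p,X):
    T=np.linalg.inv(np.array(p["pose"]));c=T[:3,:3]@np.array(X)+T[:3,3];u=np.array(p["intrinsics"])@c;return u[:2]/u[2]
def save(p,n):cv2.imwrite(f"pics/{n}.png",cv2.cvtColor(p["color"],cv2.COLOR_RGB2BGR))
def st():
    o=get_obs();return o
E
python3 - <<'E'
from h import *
np.set_printoptions(precision=1,suppress=True)
P={n:capture(n) for n in("side","top","wrist")}
for n in P: save(P[n],n+"0"); print(n,np.array(P[n]["pose"]))
print(get_obs())
names=["lifter","hook_seat","hook_tips","stand","stand_seat","canister","bar","rack","peg_seat","dial_scale","bottle_tall","bottle_short","mortar","tub"]
for t in names:
    for n in P:
        print(t,n,[(np.round(d["centre"],1).tolist(),round(d["conf"],2)) for d in tip_of(P[n],t)][:4])
i=np.vstack([np.hstack([P["side"]["color"],P["top"]["color"]])])
cv2.imwrite("pics/both.png",cv2.resize(i[:,:,::-1],(800,300),interpolation=cv2.INTER_AREA))
E
```

```text
side [[   1.    -0.1    0.1  362.7]
 [  -0.2   -0.8    0.6 -793. ]
 [   0.    -0.6   -0.8 1031.8]
 [   0.     0.     0.     1. ]]
top [[  -0.    -1.     0.2  274.8]
 [  -1.     0.    -0.   -12.1]
 [  -0.    -0.2   -1.  1388.3]
 [   0.     0.     0.     1. ]]
wrist [[  0.3   0.9   0.2  92. ]
 [  1.   -0.3  -0.1 522.2]
 [ -0.    0.3  -1.  384.2]
 [  0.    0.    0.    1. ]]
{'time': 0.15, 'joint_positions': array([ 1.1,  0.3,  1.5,  0. ,  1.3, -0.1]), 'dq': array([-0., -0., -0., -0., -0., -0.]), 'tau': array([  0. , -43.1, -24.4,   0.1,   0.1,  -0. ]), 'tool_pos': array([155.5, 501.3, 404.2]), 'tcp_rot': array([-3.1, -0. ,  2.8]), 'contact_force': array([ 0.3,  0.1, -0.4]), 'moment': array([ 0. , -0.1, -0.1]), 'finger_force': 0.0, 'grip_width': 91.83867355506139}
lifter side [([317.8, 311.2], 0.96)]
lifter top [([396.2, 241.0], 0.9)]
lifter wrist []
hook_seat side [([319.4, 327.1], 0.88), ([332.7, 247.6], 0.21)]
hook_seat top [([391.1, 241.4], 0.84)]
hook_seat wrist []
hook_tips side [([327.7, 318.2], 0.66)]
hook_tips top [([388.0, 235.5], 0.78)]
hook_tips wrist []
stand side [([315.5, 
[... 536 characters left out ...]
6.7], 0.59)]
peg_seat wrist []
dial_scale side [([213.7, 184.0], 0.84), ([335.5, 246.5], 0.71), ([336.4, 425.9], 0.57), ([241.3, 351.7], 0.56)]
dial_scale top [([405.5, 311.4], 0.88), ([163.1, 197.8], 0.85), ([299.6, 212.6], 0.8), ([192.3, 337.3], 0.78)]
dial_scale wrist [([204.6, 289.4], 0.71)]
bottle_tall side [([387.2, 206.8], 0.69)]
bottle_tall top [([266.0, 154.8], 0.59)]
bottle_tall wrist []
bottle_short side [([414.9, 296.4], 0.78)]
bottle_short top [([372.1, 158.2], 0.69)]
bottle_short wrist []
mortar side [([410.8, 345.5], 0.74)]
mortar top [([412.2, 172.7], 0.79)]
mortar wrist []
tub side [([400.5, 239.2], 0.74), ([409.2, 345.0], 0.52)]
tub top [([304.7, 156.1], 0.65)]
tub wrist []
```

View pics/side0.png

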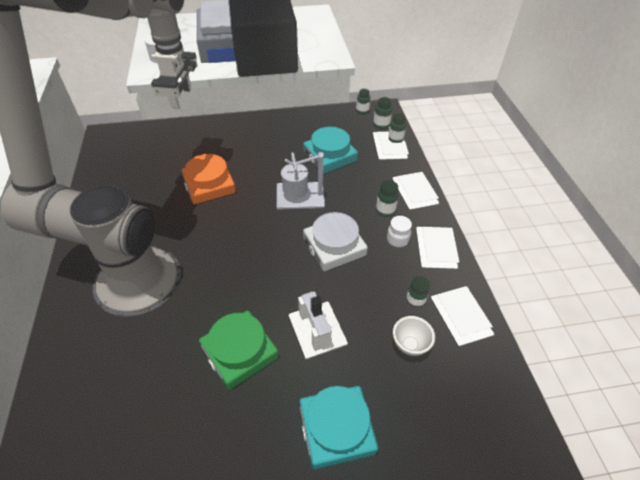

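View pics/top0.png

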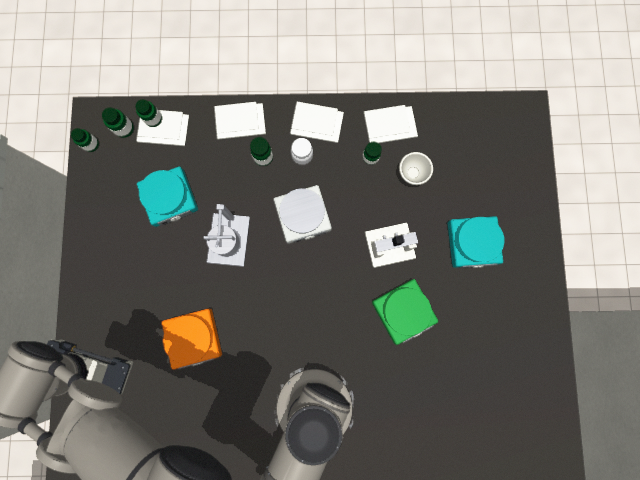

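The views show the white scale at side (335,240) / top (302,213). The lifter on its stand is at side (317,320) / top (395,243). The rack with the canister is at side (297,185) / top (225,240), with its upright on the far (+x) side. Next I triangulate.

Run:
```python
from h import *
np.set_printoptions(precision=1,suppress=True)
s=capture("side");t=capture("top")
pts=dict(lifter=((317.8,311.2),(396.2,241)),hook_seat=((319.4,327.1),(391.1,241.4)),hook_tips=((327.7,318.2),(388,235.5)),stand=((315.5,330.9),(388.5,247.2)),stand_seat=((315.4,316),(394,245.2)),canister=((291.8,187.8),(223.5,244.8)),can2=((294.6,196.9),(223.5,244.8)),bar=((294.8,158.6),(215.6,236.4)),rack=((296.2,196.1),(230.7,243.9)),peg=((295.1,163.9),(221.2,236.7)),scale=((335.5,246.5),(299.6,212.6)),bt=((387.2,206.8),(266,154.8)),bs=((414.9,296.4),(372.1,158.2)),mortar=((410.8,345.5),(412.2,172.7)),tub=((400.5,239.2),(304.7,156.1)))
for k,(a,b) in pts.items(): print(k,*tri([ray(s,a),ray(t,b)]))
for n,p in(("side",s),("top",t)):
  print(n,"f",np.array(p["intrinsics"])[0,0])
# zoomed crops
c=lambda p,x,y,w=90,h=67:cv2.resize(p["color"][y-h//2:y+h//2,x-w//2:x+w//2,::-1],(400,300),interpolation=cv2.INTER_CUBIC)
cv2.imwrite("pics/crop1.png",np.vstack([np.hstack([c(s,318,320),c(t,393,243)]),np.hstack([c(s,300,180),c(t,228,240)])]))
for n,p in(("side",s),("top",t)):
  for nm in("stand","rack","dial_scale"):
    for d in trace(p,nm)[:4]:
      m=d["pixels"].astype(np.uint8);r=cv2.minAreaRect(cv2.findNonZero(m));print(n,nm,round(d["conf"],2),r)
```

```text
lifter [ 461.9 -236.5   96.8] [1.4, 1.4]
hook_seat [ 469.5 -235.2   18. ] [1.3, 1.3]
hook_tips [ 488.4 -223.9   35.4] [2.5, 2.5]
stand [ 458.1 -230.7   -7.3] [1.1, 1.1]
stand_seat [ 455.1 -234.1   71.8] [3.0, 3.0]
canister [463.5 256.1  36.4] [1.4, 1.4]
can2 [471.5 266.4 -15.3] [0.7, 0.7]
bar [473.2 254.5 153.8] [1.8, 1.8]
rack [471.9 239.5  13.7] [1.4, 1.4]
peg [472.8 241.3 144.8] [1.1, 1.1]
scale [564.4  35.3  -8.3] [2.4, 2.4]
bt [739.6 134.   29.6] [1.3, 1.3]
bs [ 728.6 -187.2   20.2] [2.2, 2.2]
mortar [ 685.5 -311.2   -1.3] [0.0, 0.0]
tub [746.2  17.4   8.8] [6.3, 6.3]
side f 455.82414274897354
top f 468.613847901758
side stand 0.63 ((315.4178161621094, 323.28082275390625), (60.74435806274414, 44.826759338378906), 69.44395446777344)
side rack 0.62 ((299.5, 180.0), (56.0, 47.0), 90.0)
side rack 0.6 ((316.8394775390625, 312.6433410644531), (45.31000900268555, 17.22648811340332), 67.89054870605469)
side dial_scale 0.97 ((236.24330139160156, 345.8568115234375), (64.9339599609375, 64.48328399658203), 55.7131233215332)
side dial_scale 0.86 ((328.436279296875, 148.67706298828125), (43.6
[... 362 characters left out ...]
3737487793, 42.44373321533203), 75.96376037597656)
top rack 0.85 ((229.21546936035156, 234.70523071289062), (37.91150665283203, 59.31471252441406), 7.352379322052002)
top rack 0.36 ((416.0, 167.5), (31.0, 30.0), 90.0)
top dial_scale 0.87 ((302.57177734375, 213.47732543945312), (50.037994384765625, 47.67913055419922), 72.47443389892578)
top dial_scale 0.82 ((405.0570983886719, 311.6695251464844), (51.70588302612305, 50.764705657958984), 61.927513122558594)
top dial_scale 0.73 ((190.4412078857422, 338.7647399902344), (52.14515686035156, 55.298118591308594), 75.96376037597656)
top dial_scale 0.65 ((476.5958557128906, 241.59353637695312), (51.2437744140625, 54.296451568603516), 84.0938491821289)
```

View pics/crop1.png

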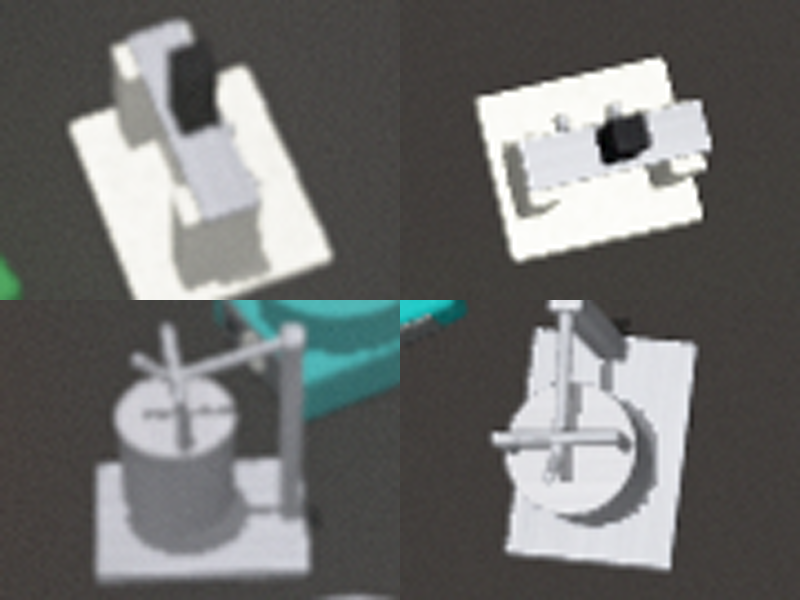

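Crops: the lifter plate runs about 12.5° off the y axis, prong tips towards +x (crop 560–615,115). The rack is yawed about −7°, the peg between (555,480) and its upright (565,310), and the bar is at (495..628,439). Now I take wrist views, the rack first.

```bash
cat >> h.py <<'E'
def go(x,y,z,yaw,o=None):
    o=o or get_obs();r=R.from_euler("xyz",o["tcp_rot"]);p=np.array(o["tool_pos"])
    d=r.inv().apply(np.array([x,y,z])-p)/1000
    s=-(yaw-o["tcp_rot"][2]);s=(s+np.pi)%(2*np.pi)-np.pi
    print("from",p.round(1),"yaw",round(float(o["tcp_rot"][2]),4),"shift",d.round(4),"spin",round(float(s),4))
E
python3 - <<'E'
from h import *
print(get_obs()["tcp_rot"]);go(430,330,404,1.5)
E
```

```text
[ 3.14142532e+00 -9.14334754e-06  2.84078546e+00]
from [155.5 501.5 404.8] yaw 2.8408 shift [-0.313  -0.0824  0.0007] spin 1.3408
```

```bash
python3 -m inch '[[-0.039,-0.010,0,0.119,1],[-0.078,-0.020,0,0.238,1],[-0.117,-0.031,0,0.356,1],[-0.156,-0.041,0,0.475,1],[-0.195,-0.051,0,0.594,1],[-0.234,-0.062,0,0.713,1],[-0.273,-0.072,0,0.831,1],[-0.313,-0.082,0,0.95,1]]'; python3 -m inch '[[0,0,0,0.12,1],[0,0,0,0.24,1],[0,0,0,0.36,1],[0,0,0,0.39,1],[0,0,0,0.39,1]]'
python3 - <<'E'
from h import *
p=capture("wrist");np.save("w1.npy",dict(p),allow_pickle=True);save(p,"w1")
for n in("bar","peg_seat","canister","rack"):
  print(n,[(np.round(d["centre"],1).tolist(),round(d["conf"],2)) for d in tip_of(p,n)][:3])
go(430,180,404,1.5);go(430,250,404,1.5)
E
```

```text
time: 3.32
tool_pos: [431.5, 329.0, 404.9]
tcp_rot: [3.141, -0.0, 1.885]
contact_force: [0.8, 0.5, 0.6]
grip_width: 91.9
finger_force: 0.0
time: 3.73
tool_pos: [430.3, 330.2, 404.7]
tcp_rot: [-3.142, -0.0, 1.499]
contact_force: [-0.3, -0.9, 0.3]
grip_width: 91.7
finger_force: 0.0
bar [([380.0, 346.5], 0.59)]
peg_seat [([379.0, 335.9], 0.87)]
canister [([363.0, 285.7], 0.91)]
rack []
from [430.1 330.5 404.8] yaw 1.5019 shift [-0.1501  0.0103  0.0007] spin 0.0019
from [430.1 330.5 404.8] yaw 1.5019 shift [-0.0803  0.0054  0.0008] spin 0.0019
```

View pics/w1.png

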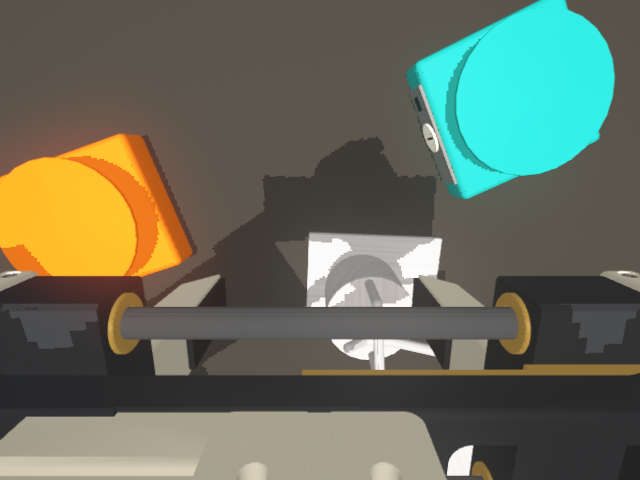

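The wrist view shows the rack (370,290) half hidden behind the gripper; the free area is the upper half, i.e. tool +x. I move to −y and take two views.

```bash
python3 -m inch '[[-0.035,0.003,0,0,1],[-0.07,0.005,0,0,1],[-0.105,0.007,0,0,1],[-0.14,0.009,0,0,1],[-0.17,0.01,0,0,1],[-0.17,0.01,0,0,1],[-0.17,0.01,0,0,1]]'>/dev/null
cat > l.py <<'E'
from h import *
import sys,pickle
k=sys.argv[1];p=capture("wrist");pickle.dump(p,open(k+".pkl","wb"));save(p,k)
for n in sys.argv[2:]:
  print(n,[(np.round(d["centre"],1).tolist(),round(d["conf"],2)) for d in tip_of(p,n)][:3])
E
python3 l.py w2 bar peg_seat canister rack
python3 -m inch '[[-0.035,0.0,0,0,1],[-0.07,0.0,0,0,1],[-0.09,0.0,0,0,1],[-0.09,0.0,0,0,1],[-0.09,0.0,0,0,1]]'
python3 l.py w3 bar peg_seat canister rack
python3 -c "
import cv2,numpy as np
cv2.imwrite('pics/w23.png',np.hstack([cv2.imread('pics/w2.png')[:360,200:600],cv2.imread('pics/w3.png')[:360,200:600]]))"
```

```text
bar []
peg_seat [([372.8, 109.4], 0.63)]
canister [([354.0, 124.9], 0.82)]
rack [([350.2, 124.3], 0.83)]
time: 5.23
tool_pos: [422.1, 70.3, 404.7]
tcp_rot: [3.142, -0.0, 1.5]
contact_force: [0.4, 0.7, 0.2]
grip_width: 91.6
finger_force: 0.0
bar []
peg_seat [([438.2, 243.6], 0.44)]
canister [([358.5, 19.3], 0.98)]
rack []
```

View pics/w23.png

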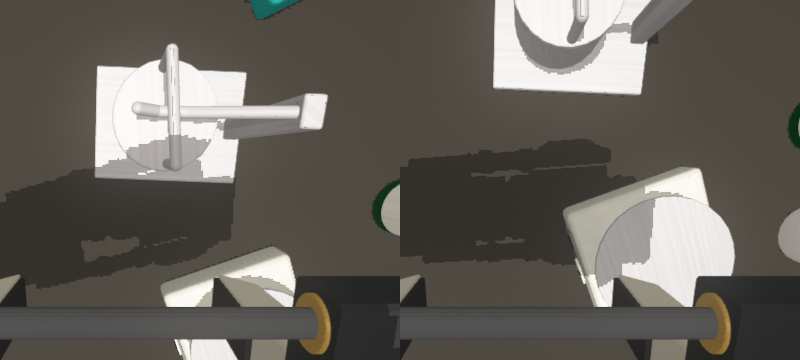

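w2 (full pixels) shows the canister's bar from about (372,48) to (375,166), crossed by the peg at (373,110). The peg's end is at (337,107). Next I triangulate the bar with all views and move on towards the stand.

```bash
python3 - <<'E'
from h import *
import pickle
np.set_printoptions(precision=1,suppress=True)
w=pickle.load(open("w2.pkl","rb"));w3=pickle.load(open("w3.pkl","rb"));s=capture("side");t=capture("top")
r=ray(w,(373.5,107.5))
print("bar",tri([r,ray(s,(294.3,158.6))]),tri([r,ray(t,(219.3,237.6))]),tri([r,ray(s,(294.3,158.6)),ray(t,(219.3,237.6))]))
print("peg",tri([ray(w,(373,110)),ray(s,(295.1,163.9)),ray(t,(221.2,236.7))]))
a,b=[atz(ray(w,q),147) for q in((372,50),(375,164))];print("ends",a,b,np.linalg.norm(a-b),"yaw",np.arctan2(-(a-b)[0],(a-b)[1]))
a,b=[atz(ray(w,q),139) for q in((345,108),(495,113))];print("peg dir",a,b,np.arctan2((b-a)[1],(b-a)[0]))
# base plate corners w2 (crop+200)
a,b=[atz(ray(w,q),10) for q in((295.5,178),(434,182))];print("base near edge",a,b,np.linalg.norm(a-b),np.arctan2((b-a)[1],(b-a)[0]))
go(440,-130,404,1.79)
# lid circle
g=cv2.cvtColor(w["color"],cv2.COLOR_RGB2GRAY)
for l,z in((np.array([313,115.]),105),(np.array([417,115.]),105)):print(atz(ray(w,l),z))
E
python3 -m inch '[[-0.04,0.002,0,-0.036,1],[-0.08,0.004,0,-0.072,1],[-0.12,0.006,0,-0.108,1],[-0.16,0.008,0,-0.145,1],[-0.2,0.009,0,-0.18,1],[-0.24,0.009,0,-0.217,1],[-0.28,0.009,0,-0.253,1],[-0.31,0.009,0,-0.29,1]]'
python3 -m inch '[[-0.035,0,0,0,1],[-0.07,0,0,0,1],[-0.1,0,0,0,1],[-0.1,0,0,0,1]]'
python3 l.py w4 lifter stand stand_seat hook_tips hook_seat
```

```text
bar (array([472.2, 252.5, 155.7]), [1.1, 1.1]) (array([482.5, 261.4,  72.3]), [1.8, 1.8]) (array([470.3, 248.2, 158.3]), [4.0, 2.7, 5.5])
peg (array([473.7, 248.1, 138. ]), [4.7, 1.3, 5.4])
ends [472.7 287.  147. ] [472.4 217.7 147. ] 69.33597090740611 yaw -0.004012355847814398
peg dir [454.8 255.3 139. ] [555.1 244.9 139. ] -0.10324749673691093
base near edge [408.6 203.5  10. ] [556.6 188.5  10. ] 148.77417837067412 -0.10072417925168552
from [422.   71.  404.7] yaw 1.5022 shift [-0.2  0.   0. ] spin -0.2878
[432.8 255.9 105. ]
[512.2 250.2 105. ]
time: 6.25
tool_pos: [408.9, -242.1, 404.7]
tcp_rot: [3.141, 0.001, 1.792]
contact_force: [0.6, -0.3, 0.0]
grip_width: 91.8
finger_force: 0.0
time: 6.58
tool_pos: [431.7, -341.5, 403.9]
tcp_rot: [3.141, 0.002, 1.788]
contact_force: [-1.9, -0.4, 0.1]
grip_width: 91.5
finger_force: 0.0
lifter [([378.1, 113.3], 0.64)]
stand [([363.5, 118.8], 0.7)]
stand_seat []
hook_tips []
hook_seat []
```

View pics/w4.png

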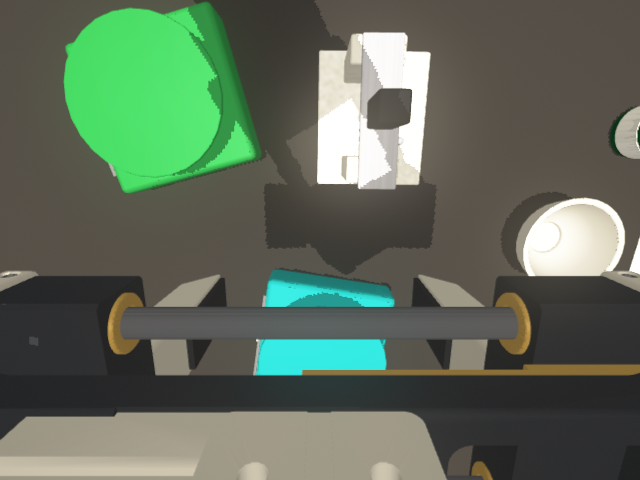

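w4 shows the lifter: plate corners (362,33), (406,33), (397,188), (358,188), black handle at about (389,106), stand plate below (318..430, 50..185). I compute its pose and check with a second view.

```bash
python3 -m inch '[[0.035,0,0,0,1],[0.06,0,0,0,1],[0.06,0,0,0,1]]'; python3 l.py w5 lifter stand
python3 - <<'E'
from h import *
import pickle
np.set_printoptions(precision=1,suppress=True)
for k in("w4","w5"):
  w=pickle.load(open(k+".pkl","rb"));print(k)
  hsv=cv2.cvtColor(w["color"],cv2.COLOR_RGB2HSV)
  for d in trace(w,"lifter")[:1] if k=="w5" else []:
    m=d["pixels"].astype(np.uint8);r=cv2.minAreaRect(cv2.findNonZero(m));print(r)
    g=cv2.cvtColor(w["color"],cv2.COLOR_RGB2GRAY)
    x,y,ww,hh=cv2.boundingRect(cv2.findNonZero(m));print(x,y,ww,hh)
    c=w["color"][max(y-15,0):y+hh+25,x-50:x+ww+50,::-1];print("crop origin",x-50,max(y-15,0),c.shape)
    cv2.imwrite("pics/w5c.png",cv2.resize(c,None,fx=3,fy=3,interpolation=cv2.INTER_CUBIC))
w=pickle.load(open("w4.pkl","rb"))
C=np.array([atz(ray(w,q),91) for q in((362,33),(406,33),(397,188),(358,188))]);print(C,C.mean(0))
print(np.linalg.norm(C[0]-C[1]),np.linalg.norm(C[1]-C[2]),np.linalg.norm(C[2]-C[3]))
e=(C[0]+C[1]-C[2]-C[3]);print("yaw",np.arctan2(-e[0],e[1]))
E
```

```text
time: 7.13
tool_pos: [417.1, -274.2, 405.1]
tcp_rot: [-3.141, -0.002, 1.794]
contact_force: [0.3, 0.3, 0.4]
grip_width: 91.9
finger_force: 0.0
lifter [([372.7, 198.5], 0.68), ([358.4, 189.1], 0.63)]
stand [([362.7, 190.3], 0.91)]
w4
w5
((380.3779296875, 199.11285400390625), (47.59086990356445, 137.5021514892578), 2.2457425594329834)
355 131 50 138
crop origin 305 116 (178, 150, 3)
[[ 432.  -182.3   91. ]
 [ 464.5 -175.1   91. ]
 [ 489.6 -288.7   91. ]
 [ 457.5 -295.8   91. ]] [ 460.9 -235.5   91. ]
33.26969705317178 116.29656203091001 32.85209701413938
yaw 0.21867810151862604
```

View pics/w5c.png

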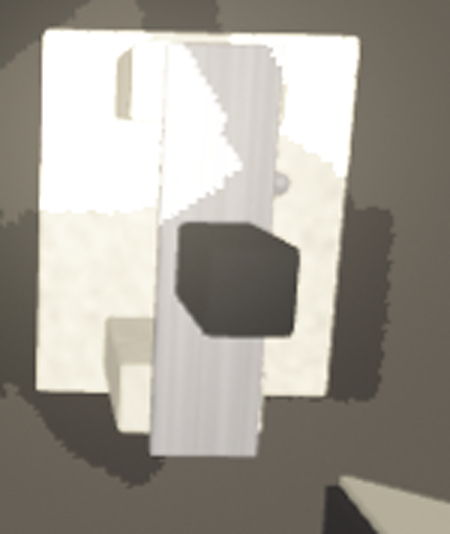

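Run:
```python
from h import *
import pickle
np.set_printoptions(precision=1,suppress=True)
a=pickle.load(open("w4.pkl","rb"));b=pickle.load(open("w5.pkl","rb"))
for p,q in(((358,188),(355.3,267.7)),((397,188),(390.7,267.7)),((362,33),(359.3,130.3))):print(tri([ray(a,p),ray(b,q)]))
go(461,-235.5,405,1.7895);go(461,-235.5,278,1.7895)
```

```text
(array([ 457.1, -295.5,   93.9]), [0.1, 0.1])
(array([ 488.5, -288.7,   93.4]), [0.5, 0.5])
(array([ 432.1, -181.7,   88.9]), [0.1, 0.1])
from [ 418.3 -278.7  405.2] yaw 1.7914 shift [0.  0.1 0. ] spin 0.0019
from [ 418.3 -278.7  405.2] yaw 1.7914 shift [0.  0.1 0.1] spin 0.0019
```

```bash
sed -i 's/d.round(4)/d.round(4).tolist()/' h.py
python3 -m inch '[[0.016,0.025,0.01,0,1],[0.0328,0.0511,0.02,0,1],[0.0328,0.0511,0.05,0,1],[0.0328,0.0511,0.08,0,1],[0.0328,0.0511,0.105,0,1],[0.0328,0.0511,0.12,0,1],[0.0328,0.0511,0.127,0,1],[0.0328,0.0511,0.127,0,1]]'
python3 - <<'E'
from h import *
go(461,-235.5,278,1.7895)
print(get_obs()["contact_force"])
E
```

```text
time: 8.0
tool_pos: [460.6, -235.8, 276.1]
tcp_rot: [-3.14, -0.002, 1.79]
contact_force: [-0.3, 0.0, 0.2]
grip_width: 91.9
finger_force: 0.0
from [ 460.6 -235.8  276.1] yaw 1.7902 shift [0.0003, 0.0004, -0.0019] spin 0.0007
[-0.32020363  0.01632989  0.21024584]
```

Close the grip.

```bash
python3 -m inch '[[0,0,0,0,0.7],[0,0,0,0,0.5],[0,0,0,0,0.35],[0,0,0,0,0.25],[0,0,0,0,0.15],[0,0,0,0,0.0],[0,0,0,0,0],[0,0,0,0,0]]';python3 -m inch '[[0,0,0,0,0],[0,0,0,0,0],[0,0,0,0,0],[0,0,0,0,0]]'
python3 - <<'E'
from h import *
o=get_obs();print(o["tool_pos"],o["tcp_rot"],o["contact_force"],o["moment"])
E
```

```text
time: 8.67
tool_pos: [460.7, -235.4, 277.8]
tcp_rot: [3.141, 0.0, 1.791]
contact_force: [-0.5, 0.3, -0.6]
grip_width: 43.2
finger_force: 0.0
time: 9.0
tool_pos: [460.6, -235.4, 277.6]
tcp_rot: [-3.141, -0.0, 1.791]
contact_force: [-0.8, -0.1, -0.4]
grip_width: 22.1
finger_force: 30.0
[ 460.5761937  -235.42168737  277.63995031] [-3.14115746e+00 -2.44064525e-04  1.79093087e+00] [-0.84278477 -0.07813305 -0.39467052] [-0.08733956  0.25128259  0.00707494]
```

Gripped (22.1 mm). Lift 100 mm and check how the hook sits in the gripper.

```bash
python3 -m inch '[[0,0,-0.004,0,0],[0,0,-0.012,0,0],[0,0,-0.03,0,0],[0,0,-0.055,0,0],[0,0,-0.08,0,0],[0,0,-0.095,0,0],[0,0,-0.102,0,0],[0,0,-0.102,0,0]]'
python3 -m inch '[[0.02,0.002,0,0.02,0],[0.055,0.005,0,0.04,0],[0.09,0.009,0,0.06,0],[0.125,0.012,0,0.08,0],[0.16,0.015,0,0.1,0],[0.195,0.018,0,0.12,0],[0.22,0.021,0,0.135,0],[0.23,0.022,0,0.14,0]]'
python3 - <<'E'
from h import *
go(397.8,259.3,379,1.5208)
print(get_obs()["contact_force"])
E
```

```text
time: 9.67
tool_pos: [460.9, -235.5, 381.5]
tcp_rot: [3.139, 0.003, 1.791]
contact_force: [-0.2, 0.7, -2.5]
grip_width: 21.4
finger_force: 30.0
time: 10.33
tool_pos: [430.8, -3.3, 378.6]
tcp_rot: [-3.139, -0.002, 1.652]
contact_force: [-0.4, -0.8, -2.2]
grip_width: 21.6
finger_force: 30.0
from [430.8  -3.3 378.6] yaw 1.6523 shift [0.2644, -0.0115, 0.0001] spin 0.1315
[-0.37114464 -0.80107471 -2.22799353]
```

```bash
python3 -m inch '[[0.03,-0.001,0,0.016,0],[0.07,-0.003,0,0.033,0],[0.11,-0.005,0,0.05,0],[0.15,-0.007,0,0.066,0],[0.19,-0.009,0,0.083,0],[0.225,-0.01,0,0.1,0],[0.25,-0.011,0,0.117,0],[0.2644,-0.0115,0,0.1315,0]]'
python3 -m inch '[[0,0,0,0,0],[0,0,0,0,0],[0,0,0,0,0]]'
python3 l.py w6 bar hook_tips
python3 - <<'E'
from h import *
import pickle
go(397.8,259.3,376.7,1.5208)
p=pickle.load(open("w6.pkl","rb"));s=capture("side");save(s,"s6");np.set_printoptions(precision=1,suppress=True)
for n in("hook_tips","hook_seat","lifter","bar","peg_seat"):print(n,[(np.round(d["centre"],1).tolist(),round(d["conf"],2)) for d in tip_of(s,n)][:3])
o=get_obs();t=np.array(o["tool_pos"]);ps=o["tcp_rot"][2]-np.pi/2;ex=np.array([np.cos(ps),np.sin(ps),0]);ey=np.array([-np.sin(ps),np.cos(ps),0]);O=t-[0,0,192.7]
for n,X in(("tipL",O+30*ex+18*ey-[0,0,54]),("tipR",O+30*ex-18*ey-[0,0,54]),("bar",(472.5,252.4,147)),("barL",(472.5,287,147)),("barR",(472.5,217.5,147))):print(n,X,"wrist",proj(p,X),"side",proj(s,X))
a=cv2.imread("pics/w6.png");b=cv2.resize(cv2.imread("pics/s6.png")[105:225,220:380],(640,480),interpolation=cv2.INTER_CUBIC)
cv2.imwrite("pics/v6.png",cv2.resize(np.hstack([a[0:480],b]),(800,300)))
cv2.imwrite("pics/v6.png",np.hstack([a[200:480,160:560],cv2.resize(b,(400,280))]))
E
```

```text
time: 11.0
tool_pos: [398.3, 259.0, 378.4]
tcp_rot: [-3.139, 0.0, 1.521]
contact_force: [0.6, -0.3, -3.0]
grip_width: 21.9
finger_force: 30.0
time: 11.25
tool_pos: [399.3, 255.8, 378.9]
tcp_rot: [-3.14, 0.001, 1.52]
contact_force: [-0.9, 0.8, -2.7]
grip_width: 21.7
finger_force: 30.0
bar [([429.3, 265.0], 0.86)]
hook_tips [([394.2, 224.5], 0.67)]
from [399.6 255.5 379.6] yaw 1.5179 shift [0.0037, -0.002, 0.0029] spin -0.0029
hook_tips [([279.5, 165.7], 0.71)]
hook_seat [([275.9, 168.7], 0.68)]
lifter [([272.2, 151.0], 0.87)]
bar [([291.4, 159.8], 0.63)]
peg_seat [([296.8, 165.5], 0.63)]
tipL [430.4 272.6 133.1] wrist [361.8 230.4] side [279.5 161.6]
tipR [428.5 236.7 133.1] wrist [360.1 280.8] side [280.2 169.6]
bar (472.5, 252.4, 147) wrist [430.4 262.4] side [294.1 161. ]
barL (472.5, 287, 147) wrist [432.1 209.2] side [292.6 153.6]
barR (472.5, 217.5, 147) wrist [428.8 312. ] side [295.7 168.7]
```

View pics/v6.png

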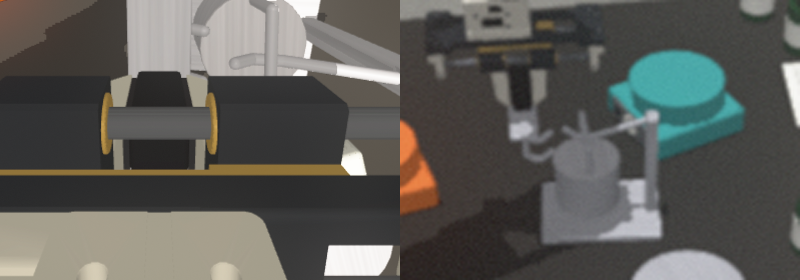

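Tip (363,230) and bar end (431,210) in the wrist view match predictions (362,230) and (432,209), so heights and positions are consistent. Lower slightly and re-read.

```bash
python3 -m inch '[[0.001,0,0.0015,0,0],[0.002,0,0.003,0,0],[0.002,0,0.003,0,0],[0.002,0,0.003,0,0]]'
python3 - <<'E'
from h import *
go(397.8,259.3,376.5,1.5208); F=(457.5,253.2);go(*F,376.5,1.5208)
print(get_obs()["contact_force"])
E
```

```text
time: 12.03
tool_pos: [399.4, 258.6, 376.5]
tcp_rot: [-3.141, 0.0, 1.52]
contact_force: [0.0, -0.0, -2.4]
grip_width: 21.8
finger_force: 30.0
from [399.4 258.6 376.5] yaw 1.5195 shift [0.0007, -0.0017, 0.0] spin -0.0013
from [399.4 258.6 376.5] yaw 1.5195 shift [-0.0024, 0.0583, 0.0] spin -0.0013
[ 0.01202365 -0.00701542 -2.39719523]
```

```bash
python3 -m inch '[[-0.0003,0.006,0,0,0],[-0.0006,0.014,0,0,0],[-0.001,0.023,0,0,0],[-0.0013,0.032,0,0,0],[-0.0017,0.041,0,0,0],[-0.002,0.049,0,0,0],[-0.0024,0.055,0,0,0],[-0.0024,0.0583,0,0,0]]'
python3 -m inch '[[0,0,0,0,0],[0,0,0,0,0]]'
python3 - <<'E'
from h import *
import pickle
go(457.5,253.2,376.5,1.5208)
print(get_obs()["contact_force"])
p=capture("wrist");save(p,"w7");s=capture("side");save(s,"s7")
a=cv2.imread("pics/w7.png");b=cv2.resize(cv2.imread("pics/s7.png")[120:210,240:360],(400,300),interpolation=cv2.INTER_CUBIC)
cv2.imwrite("pics/v7.png",np.hstack([cv2.resize(a[160:310,260:460],(400,300)),b]))
for X in((472.5,287,147),(472.5,252.4,147)):print(proj(p,X))
for n in ("bar","hook_tips"):print(n,[(np.round(d["centre"],1).tolist(),round(d["conf"],2)) for d in tip_of(p,n)][:2])
E
```

```text
time: 12.7
tool_pos: [458.6, 252.8, 376.5]
tcp_rot: [3.142, 0.0, 1.519]
contact_force: [0.2, -0.2, -2.5]
grip_width: 22.0
finger_force: 30.0
time: 12.87
tool_pos: [457.6, 253.0, 376.6]
tcp_rot: [-3.141, 0.0, 1.519]
contact_force: [-0.7, -0.7, -3.0]
grip_width: 22.3
finger_force: 30.0
from [457.6 253.  376.6] yaw 1.5191 shift [0.0002, -0.0001, 0.0001] spin -0.0017
[-0.65952706 -0.71960525 -3.04298508]
[337.63310907 210.4894204 ]
[339.67045539 264.16570411]
bar [([340.6, 265.4], 0.68)]
hook_tips []
```

View pics/v7.png

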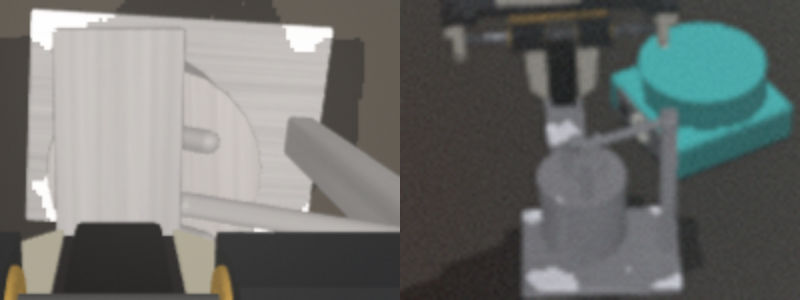

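The hook is under the bar, with no contact force; the prong tip shows at crop (212,140). Raise slowly.

```bash
python3 -m inch '[[0,0,-0.003,0,0],[0,0,-0.008,0,0],[0,0,-0.013,0,0],[0,0,-0.016,0,0],[0,0,-0.018,0,0],[0,0,-0.021,0,0],[0,0,-0.024,0,0],[0,0,-0.024,0,0]]'
python3 -c "
from h import *
o=get_obs();print(o['tool_pos'],o['contact_force'],o['moment'])"
```

```text
time: 13.73
tool_pos: [457.5, 253.1, 400.8]
tcp_rot: [-3.141, 0.0, 1.519]
contact_force: [0.5, 0.1, -7.3]
grip_width: 21.6
finger_force: 30.0
[457.51601434 253.06370614 400.78675648] [ 0.53524246  0.08505403 -7.29387855] [-0.06138192  0.1503749  -0.02045315]
```

```bash
python3 -m inch '[[0,0,-0.003,0,0],[0,0,-0.006,0,0],[0,0,-0.009,0,0],[0,0,-0.012,0,0],[0,0,-0.015,0,0],[0,0,-0.016,0,0],[0,0,-0.016,0,0],[0,0,-0.016,0,0]]'
python3 - <<'E'
from h import *
o=get_obs();print(o['tool_pos'],o['contact_force'],o['moment'])
s=capture("side");save(s,"s8");p=capture("wrist");save(p,"w8")
b=cv2.resize(cv2.imread("pics/s8.png")[115:205,240:360],(400,300),interpolation=cv2.INTER_CUBIC)
cv2.imwrite("pics/v8.png",np.hstack([cv2.resize(cv2.imread("pics/w8.png")[160:310,260:460],(400,300)),b]))
go(457.5-100*.995,253.1+100*.101,416.7,1.5191)
E
```

```text
time: 14.4
tool_pos: [457.6, 253.1, 416.8]
tcp_rot: [3.141, -0.0, 1.519]
contact_force: [0.2, 0.5, -7.2]
grip_width: 21.9
finger_force: 30.0
[457.5503074  253.07156935 416.751404  ] [ 0.24909487  0.46156674 -7.19020868] [-0.10664328  0.0828371  -0.04422165]
from [457.5 253.  416.6] yaw 1.5193 shift [0.005, -0.0999, -0.0001] spin 0.0002
```

View pics/v8.png

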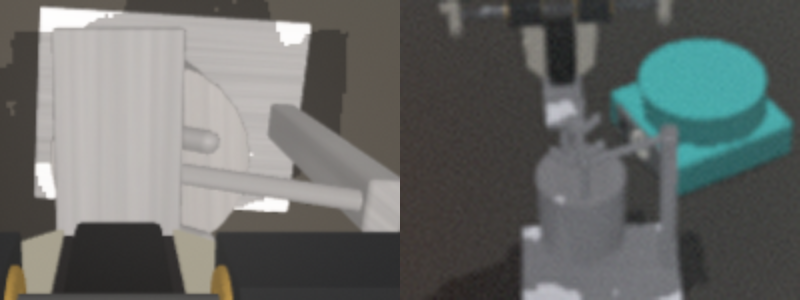

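It hangs freely (force steady at 7.2 N), and the bar sits above the peg in the side crop. Now leave level along the rack's −x.

```bash
python3 -m inch '[[0.0001,-0.002,0,0,0],[0.0003,-0.006,0,0,0],[0.0006,-0.012,0,0,0],[0.0009,-0.018,0,0,0],[0.0012,-0.024,0,0,0],[0.0016,-0.032,0,0,0],[0.002,-0.04,0,0,0],[0.0024,-0.048,0,0,0]]'
python3 -m inch '[[0.0004,-0.008,0,0,0],[0.0008,-0.016,0,0,0],[0.0012,-0.024,0,0,0],[0.0016,-0.032,0,0,0],[0.002,-0.04,0,0,0],[0.0024,-0.047,0,0,0],[0.0026,-0.051,0,0,0],[0.0026,-0.052,0,0,0]]'
python3 - <<'E'
from h import *
o=get_obs();print(o['tool_pos'],o['contact_force'],o['moment'])
p=capture("wrist");save(p,"w9");s=capture("side");t=capture("top")
for n in("canister","bar"):
  for k,c in(("side",s),("top",t)):print(n,k,[(np.round(d["centre"],1).tolist(),round(d["conf"],2)) for d in tip_of(c,n)][:2])
# scale pan: measured with traces in top/side and w3
import pickle
w3=pickle.load(open("w3.pkl","rb"))
m=[d for d in trace(t,"dial_scale") if abs(d["rect"][0]-302)<15][:1]
print([d["rect"] for d in m])
def pan(p,roi):
    hsv=cv2.cvtColor(p["color"],cv2.COLOR_RGB2HSV);x0,y0,x1,y1=roi
    e=cv2.Canny(p["color"],40,100);return e[y0:y1,x0:x1]
b=[cv2.resize(c["color"][r[1]:r[1]+75,r[0]:r[0]+100,::-1],(400,300),interpolation=cv2.INTER_CUBIC) for c,r in((s,(285,200)),(t,(252,176)))]
cv2.imwrite("pics/v9.png",np.vstack([np.hstack(b),np.hstack([cv2.resize(w3["color"][140:350,340:620,::-1],(400,300)),cv2.resize(cv2.imread("pics/w9.png")[0:480],(400,300))])]))
E
```

```text
time: 15.17
tool_pos: [408.8, 258.0, 416.8]
tcp_rot: [3.141, -0.0, 1.519]
contact_force: [0.2, 0.1, -7.0]
grip_width: 22.0
finger_force: 30.0
time: 15.83
tool_pos: [357.2, 263.3, 416.8]
tcp_rot: [-3.141, -0.0, 1.52]
contact_force: [-0.2, -0.0, -6.2]
grip_width: 22.3
finger_force: 30.0
[357.19781527 263.30465121 416.82750965] [-0.20304962 -0.04633351 -6.17744183] [-0.06011977  0.14602452  0.00939282]
canister side [([260.1, 182.8], 0.65)]
canister top [([395.3, 244.1], 0.58)]
bar side [([257.6, 155.4], 0.79)]
bar top [([210.9, 271.8], 0.79)]
[[302.1, 214.4, 57.1, 52.7]]
```

View pics/v9.png

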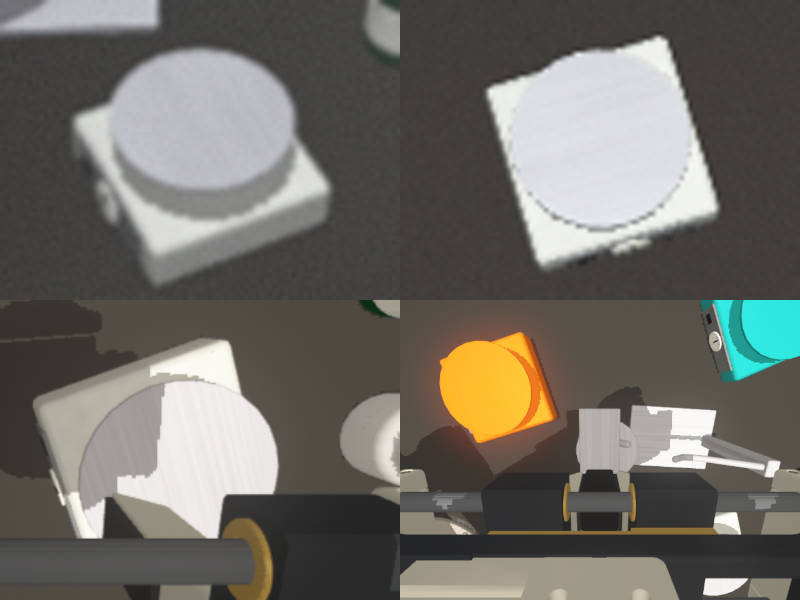

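The canister hangs on the hook, clear of the peg (lower right). Pan ellipse centres: side (335.6,229.6), top (302.1,210.8), w3 about (465,266).

Run:
```python
from h import *
import pickle
np.set_printoptions(precision=1,suppress=True)
w3=pickle.load(open("w3.pkl","rb"));s=capture("side");t=capture("top")
r=[ray(s,(335.6,229.6)),ray(t,(302.1,210.8)),ray(w3,(465.3,266))]
print(tri(r[:2]),[atz(q,78) for q in r])
o=get_obs();print(o['tool_pos'],o['contact_force'])
print(tri([ray(s,(257.6,155.4)),ray(t,(210.9,271.8))]),proj(s,(372,262.5,167)),proj(t,(372,262.5,167)))
```

```text
(array([555.5,  25.3,  78.4]), [1.6, 1.6]) [array([557.2,  25.9,  78. ]), array([554. ,  25.2,  78. ]), array([558.3,  27.2,  78. ])]
[358.1 263.2 416.6] [-0.4  0.6 -6.9]
(array([371.2, 259.4, 176.3]), [3.9, 3.9]) [259.4 156.9] [210.6 273.3]
```

```bash
python3 -m inch '[[-0.002,0.0,-0.002,0,0],[-0.006,0.001,-0.007,0,0],[-0.012,0.002,-0.014,0,0],[-0.020,0.004,-0.022,0,0],[-0.030,0.006,-0.030,0,0],[-0.040,0.008,-0.038,0,0],[-0.050,0.010,-0.045,0,0],[-0.060,0.012,-0.051,0,0]]'
python3 -m inch '[[-0.010,0.003,-0.005,0,0],[-0.020,0.006,-0.009,0,0],[-0.030,0.010,-0.011,0,0],[-0.040,0.016,-0.012,0,0],[-0.050,0.024,-0.012,0,0],[-0.060,0.033,-0.012,0,0],[-0.069,0.044,-0.012,0,0],[-0.078,0.055,-0.012,0,0]]'
python3 - <<'E'
from h import *
o=get_obs();print(o['contact_force'])
go(541.5,26.7,480,1.5205)
E
```

```text
time: 17.0
tool_pos: [367.0, 201.4, 468.9]
tcp_rot: [3.141, -0.0, 1.519]
contact_force: [0.0, -0.6, -6.1]
grip_width: 22.0
finger_force: 30.0
time: 17.67
tool_pos: [418.0, 120.6, 480.1]
tcp_rot: [3.141, -0.0, 1.519]
contact_force: [-0.3, 0.2, -7.2]
grip_width: 22.0
finger_force: 30.0
[-0.33454758  0.19356847 -7.16338602]
from [418.  120.6 480.1] yaw 1.5188 shift [-0.0873, 0.1282, 0.0002] spin -0.0017
```

```bash
python3 -m inch '[[-0.007,0.010,0,0,0],[-0.014,0.021,0,0,0],[-0.022,0.032,0,0,0],[-0.030,0.044,0,0,0],[-0.038,0.056,0,0,0],[-0.046,0.068,0,0,0],[-0.054,0.080,0,0,0],[-0.062,0.091,0,0,0]]'
python3 -m inch '[[-0.007,0.010,0,0,0],[-0.013,0.019,0,0,0],[-0.018,0.027,0,0,0],[-0.022,0.032,0,0,0],[-0.024,0.035,0,0,0],[-0.025,0.037,0,0,0],[-0.025,0.037,0,0,0],[-0.025,0.037,0,0,0]]'
python3 - <<'E'
from h import *
np.set_printoptions(precision=1,suppress=True)
go(541.5,26.7,480,1.5205)
o=get_obs();print(o['contact_force'])
s=capture("side");t=capture("top")
O=np.array(o["tool_pos"])
for c in(s,t):
  print([(np.round(d["centre"],1).tolist(),round(d["conf"],2)) for d in tip_of(c,"bar")][:2],[(np.round(d["centre"],1).tolist(),round(d["conf"],2)) for d in tip_of(c,"canister")][:2],"pred",proj(c,O+[14.5,-.7,-192.7-57]))
cv2.imwrite("pics/v10.png",np.hstack([cv2.resize(c["color"][r[1]:r[1]+120,r[0]:r[0]+106,::-1],(400,450),interpolation=cv2.INTER_CUBIC) for c,r in((s,(283,150)),(t,(250,150)))]))
E
```

```text
time: 18.33
tool_pos: [506.8, 54.4, 479.5]
tcp_rot: [-3.141, -0.0, 1.519]
contact_force: [0.3, -0.5, -5.5]
grip_width: 21.8
finger_force: 30.0
time: 19.0
tool_pos: [540.9, 28.7, 479.8]
tcp_rot: [-3.141, -0.0, 1.52]
contact_force: [-0.2, -0.5, -6.4]
grip_width: 22.0
finger_force: 30.0
from [540.9  28.7 479.8] yaw 1.5196 shift [-0.002, 0.0007, -0.0002] spin -0.0009
[-0.2 -0.5 -6.4]
[([337.5, 189.6], 0.75)] [([337.5, 219.4], 0.73)] pred [337.1 189.5]
[] [] pred [299.2 197.7]
```

View pics/v10.png

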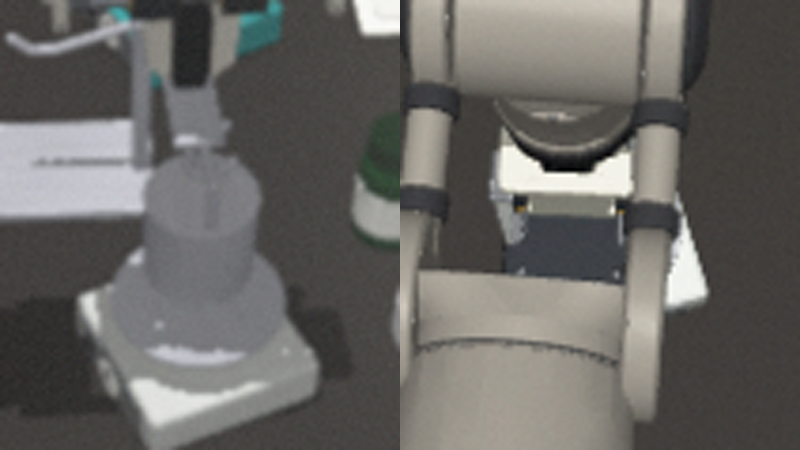

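The canister hangs over the pan; bar seen at (337.5,189.6), predicted (337.1,189.5). Lower: first 30 mm, then slowly.

```bash
python3 -m inch '[[-0.001,0,0.003,0,0],[-0.002,0.0005,0.008,0,0],[-0.002,0.0005,0.014,0,0],[-0.002,0.0005,0.020,0,0],[-0.002,0.0005,0.025,0,0],[-0.002,0.0005,0.028,0,0],[-0.002,0.0005,0.030,0,0],[-0.002,0.0005,0.030,0,0]]'
python3 -m inch '[[0,0,0.0015,0,0],[0,0,0.003,0,0],[0,0,0.0045,0,0],[0,0,0.006,0,0],[0,0,0.0075,0,0],[0,0,0.009,0,0],[0,0,0.0105,0,0],[0,0,0.012,0,0]]'
python3 -m inch '[[0,0,0.0015,0,0],[0,0,0.003,0,0],[0,0,0.0045,0,0],[0,0,0.006,0,0],[0,0,0.0075,0,0],[0,0,0.009,0,0],[0,0,0.0105,0,0],[0,0,0.012,0,0]]'
python3 -c "
from h import *
o=get_obs();print(o['tool_pos'],o['contact_force'],o['moment'])"
```

```text
time: 19.97
tool_pos: [541.5, 26.5, 449.1]
tcp_rot: [-3.141, -0.0, 1.519]
contact_force: [0.9, -0.3, -5.0]
grip_width: 21.8
finger_force: 30.0
time: 20.63
tool_pos: [541.5, 26.5, 437.8]
tcp_rot: [3.141, -0.0, 1.519]
contact_force: [-0.3, 1.3, -4.8]
grip_width: 21.5
finger_force: 30.0
time: 21.3
tool_pos: [541.7, 26.4, 425.8]
tcp_rot: [3.141, 0.0, 1.519]
contact_force: [-0.3, -0.3, -2.1]
grip_width: 22.0
finger_force: 30.0
[541.67526461  26.36132498 425.82156844] [-0.32625332 -0.34680076 -2.10545698] [-0.05381512  0.09268063  0.04060577]
```

```bash
python3 -m inch '[[0,0,0.003,0,0],[0,0,0.006,0,0],[0,0,0.009,0,0],[0,0,0.012,0,0],[0,0,0.015,0,0],[0,0,0.017,0,0],[0,0,0.018,0,0],[0,0,0.018,0,0]]'
python3 - <<'E'
from h import *
np.set_printoptions(precision=1,suppress=True)
o=get_obs();print(o['tool_pos'],o['contact_force'],o['moment'])
s=capture("side");w=capture("wrist");save(w,"w11")
O=np.array(o["tool_pos"])
for n in("bar","hook_tips","canister"):print(n,[(np.round(d["centre"],1).tolist(),round(d["conf"],2)) for d in tip_of(s,n)][:2])
print("bar if z=",[(z,proj(s,(556,26,z))) for z in(170,175,180,185,190)],"tips",proj(s,O+[30,-1.5,-192.7-54]))
cv2.imwrite("pics/v11.png",np.hstack([cv2.resize(s["color"][165:265,285:385,::-1],(400,400),interpolation=cv2.INTER_CUBIC),cv2.resize(w["color"][120:320,220:420,::-1],(400,400))]))
E
```

```text
time: 21.97
tool_pos: [541.5, 26.4, 407.4]
tcp_rot: [-3.141, -0.0, 1.519]
contact_force: [0.1, -0.4, -2.8]
grip_width: 21.5
finger_force: 30.0
[541.5  26.4 407.4] [ 0.1 -0.4 -2.8] [-0.1  0.   0. ]
bar [([337.7, 201.8], 0.85)]
hook_tips [([341.8, 208.0], 0.61)]
canister [([335.3, 230.4], 0.82)]
bar if z= [(170, array([336.5, 206.5])), (175, array([336.6, 205.2])), (180, array([336.7, 203.9])), (185, array([336.7, 202.5])), (190, array([336.8, 201.2]))] tips [342.2 208.6]
```

View pics/v11.png

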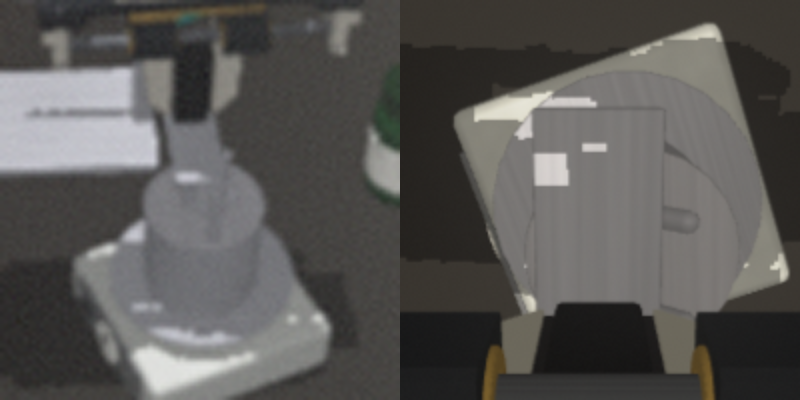

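The hook is lowered clear of the bar (tips at side (342,208), bar at (338,202)), and only the hook's own weight shows. Back out along the hook's −x.

```bash
python3 -m inch '[[0,-0.002,0,0,0],[0,-0.005,0,0,0],[0,-0.008,0,0,0],[0,-0.011,0,0,0],[0,-0.014,0,0,0],[0,-0.017,0,0,0],[0,-0.020,0,0,0],[0,-0.020,0,0,0]]'
python3 -c "
from h import *
o=get_obs();print(o['tool_pos'],o['contact_force'],o['moment'])"
python3 -m inch '[[0,-0.005,0,0,0],[0,-0.011,0,0,0],[0,-0.018,0,0,0],[0,-0.026,0,0,0],[0,-0.034,0,0,0],[0,-0.042,0,0,0],[0,-0.048,0,0,0],[0,-0.050,0,0,0]]'
python3 - <<'E'
from h import *
np.set_printoptions(precision=1,suppress=True)
o=get_obs();print(o['tool_pos'],o['contact_force'],o['moment'])
s=capture("side")
for n in("bar","hook_tips","canister"):print(n,[(np.round(d["centre"],1).tolist(),round(d["conf"],2)) for d in tip_of(s,n)][:2])
go(460.6,-235.4,381,1.7909)
E
```

```text
time: 22.88
tool_pos: [521.0, 27.5, 407.8]
tcp_rot: [-3.141, -0.0, 1.519]
contact_force: [-0.3, 0.1, -2.7]
grip_width: 21.8
finger_force: 30.0
[521.00439525  27.54160634 407.77780542] [-0.27435659  0.10130552 -2.70848193] [-0.08753018  0.05023163  0.06818822]
time: 23.55
tool_pos: [470.5, 30.2, 407.9]
tcp_rot: [-3.141, -0.0, 1.519]
contact_force: [-0.1, -0.0, -2.5]
grip_width: 21.8
finger_force: 30.0
[470.5  30.2 407.9] [-0.1 -0.  -2.5] [-0.1  0.1 -0. ]
bar [([337.4, 203.0], 0.83)]
hook_tips [([315.9, 211.1], 0.9)]
canister [([335.8, 231.3], 0.86), ([412.7, 344.7], 0.71)]
from [471.8  30.  407.9] yaw 1.5193 shift [-0.2656, 0.0025, 0.0269] spin -0.2716
```

```bash
python3 -m inch '[[-0.010,-0.003,0,0,0],[-0.035,-0.003,0.003,-0.03,0],[-0.07,-0.002,0.007,-0.07,0],[-0.105,-0.001,0.011,-0.11,0],[-0.14,0,0.015,-0.15,0],[-0.175,0.001,0.019,-0.19,0],[-0.21,0.002,0.023,-0.23,0],[-0.24,0.0025,0.0265,-0.2716,0]]'
python3 -m inch '[[-0.010,-0.003,0,0,0],[-0.017,-0.005,0,0,0],[-0.022,-0.006,0,0,0],[-0.0245,-0.007,0,0,0],[-0.0245,-0.007,0,0,0],[-0.0245,-0.007,0,0,0]]'
python3 -c "
from h import *
go(460.6,-235.4,381,1.7909);go(460.6,-235.4,278,1.7909)"
```

```text
time: 24.42
tool_pos: [461.2, -212.6, 380.8]
tcp_rot: [-3.141, 0.0, 1.792]
contact_force: [0.2, 0.6, -2.2]
grip_width: 22.0
finger_force: 30.0
time: 24.92
tool_pos: [460.4, -234.3, 381.4]
tcp_rot: [3.141, -0.0, 1.792]
contact_force: [-0.4, 1.0, -2.6]
grip_width: 21.8
finger_force: 30.0
from [ 460.4 -234.3  381.4] yaw 1.7919 shift [-0.0011, -0.0001, 0.0004] spin 0.001
from [ 460.4 -234.3  381.4] yaw 1.7919 shift [-0.0011, -0.0001, 0.1034] spin 0.001
```

```bash
python3 -m inch '[[-0.001,0,0.010,0,0],[-0.001,0,0.026,0,0],[-0.001,0,0.044,0,0],[-0.001,0,0.062,0,0],[-0.001,0,0.078,0,0],[-0.001,0,0.089,0,0],[-0.001,0,0.096,0,0],[-0.001,0,0.099,0,0]]'
python3 -m inch '[[0,0,0.001,0,0],[0,0,0.002,0,0],[0,0,0.003,0,0],[0,0,0.004,0,0],[0,0,0.004,0,0],[0,0,0.004,0,0]]'
python3 -c "
from h import *
o=get_obs();print(o['tool_pos'],o['contact_force'],o['moment'])"
```

```text
time: 25.58
tool_pos: [460.4, -235.5, 280.8]
tcp_rot: [-3.14, -0.002, 1.792]
contact_force: [-0.5, 0.6, -2.0]
grip_width: 21.7
finger_force: 30.0
time: 26.08
tool_pos: [460.5, -236.2, 278.5]
tcp_rot: [3.141, 0.0, 1.791]
contact_force: [0.3, -0.1, -2.7]
grip_width: 21.5
finger_force: 30.0
[ 460.54286706 -236.21153402  278.49954404] [ 0.26716561 -0.09806136 -2.69303592] [-0.06778641  0.02417859  0.06235406]
```

Not yet resting; inch down 2 mm more.

```bash
python3 -m inch '[[0.0005,0,0.0005,0,0],[0.0005,0,0.001,0,0],[0.0005,0,0.0015,0,0],[0.0005,0,0.0015,0,0],[0.0005,0,0.0015,0,0]]'
python3 -c "
from h import *
o=get_obs();print(o['tool_pos'],o['contact_force'],o['moment'])"
```

```text
time: 26.5
tool_pos: [460.4, -235.6, 277.6]
tcp_rot: [3.141, 0.0, 1.791]
contact_force: [-1.7, 1.3, 5.9]
grip_width: 21.9
finger_force: 30.0
[ 460.3915779  -235.63557195  277.60167628] [-1.72166084  1.32751194  5.9063929 ] [0.22399285 0.51096064 0.02135354]
```

Seated (force now +5.9 N). Release, then rise.

```bash
python3 -m inch '[[0,0,-0.0006,0,0.1],[0,0,-0.0006,0,0.3],[0,0,-0.0006,0,0.6],[0,0,-0.0006,0,1],[0,0,-0.0006,0,1],[0,0,-0.0006,0,1],[0,0,-0.0006,0,1],[0,0,-0.0006,0,1]]'
python3 -m inch '[[0,0,0,0,1],[0,0,0,0,1],[0,0,0,0,1],[0,0,-0.01,0,1],[0,0,-0.03,0,1],[0,0,-0.06,0,1],[0,0,-0.09,0,1],[0,0,-0.1,0,1]]'
python3 -m inch '[[-0.035,-0.03,-0.01,0,1],[-0.07,-0.04,-0.03,0,1],[-0.1,-0.045,-0.03,0,1],[-0.1,-0.045,-0.03,0,1],[-0.1,-0.045,-0.03,0,1]]'
python3 - <<'E'
from h import *
np.set_printoptions(precision=1,suppress=True)
w=capture("wrist");s=capture("side");t=capture("top")
for n in("lifter","hook_tips","canister","bar"):
  for k,c in(("side",s),("top",t)):print(n,k,[(np.round(d["centre"],1).tolist(),round(d["conf"],2)) for d in tip_of(c,n)][:2])
print(proj(s,(556,26,178)),proj(t,(556,26,178)),proj(s,(461,-235.5,85)),proj(t,(461,-235.5,85)))
i=[cv2.resize(c["color"][r[1]:r[1]+90,r[0]:r[0]+120,::-1],(400,300),interpolation=cv2.INTER_CUBIC) for c,r in((s,(260,275)),(t,(335,200)),(s,(275,175)),(t,(240,165)))]
cv2.imwrite("pics/v12.png",np.vstack([np.hstack(i[:2]),np.hstack(i[2:])]))
E
```

```text
time: 27.17
tool_pos: [460.4, -235.7, 277.3]
tcp_rot: [3.142, -0.0, 1.791]
contact_force: [0.2, -0.7, 0.1]
grip_width: 63.1
finger_force: 0.0
time: 27.83
tool_pos: [460.9, -236.0, 382.2]
tcp_rot: [3.137, 0.005, 1.791]
contact_force: [0.6, -0.2, -0.0]
grip_width: 91.5
finger_force: 0.0
time: 28.25
tool_pos: [437.8, -344.4, 407.1]
tcp_rot: [3.142, -0.0, 1.788]
contact_force: [-0.4, 0.5, -1.3]
grip_width: 91.8
finger_force: 0.0
lifter side [([320.3, 310.8], 0.71)]
lifter top [([397.6, 240.7], 0.86)]
hook_tips side []
hook_tips top [([393.7, 235.6], 0.73)]
canister side [([332.6, 230.8], 0.62)]
canister top [([304.0, 210.9], 0.67), ([397.1, 239.3], 0.43)]
bar side []
bar top [([300.0, 202.0], 0.82)]
[336.6 204.4] [300.7 202.2] [316.7 313.6] [395.1 241.4]
```

View pics/v12.png

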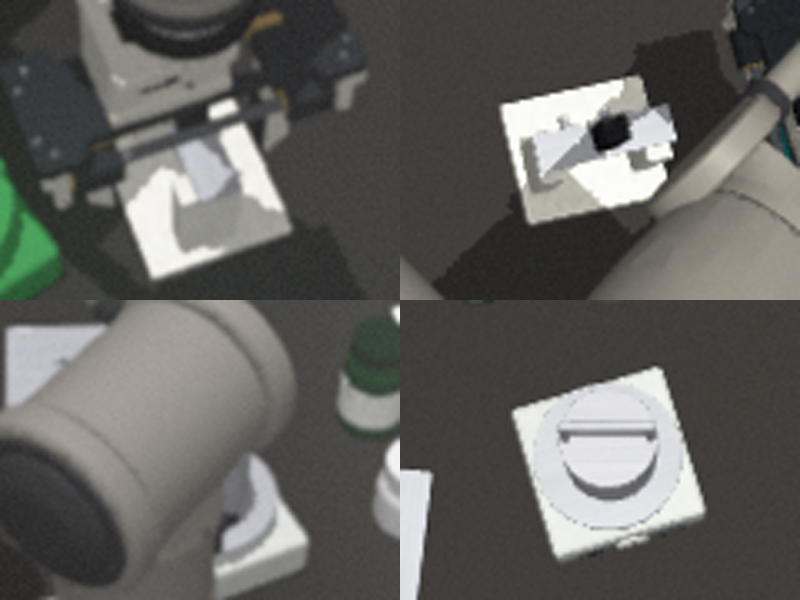

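The canister stands centred on the white scale's pan: bar seen at top (300,202), predicted (300.7,202.2). The hook sits on its stand and is released, and the robot touches nothing. Hand in.

```bash
python3 -m inch '[[0,0,0,0,1],[0,0,0,0,1],[0,0,0,0,1],[0,0,0,0,1]]' >/dev/null; python3 -c "
from plant import *
print(close_job())"
```

```text
the job is handed in; nothing more can be done
None
```

I handed the job in at about 29 s of the 72 s limit: the last pictures show the canister upright in the middle of the scale's pan and the lifting hook released on its stand, handle up; the hand-in call gave no verdict.

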